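# Set up the stepped support pillars on the bonding rail

## Task

A tapered panel is to be laid down for bonding, so set up its supports: stand the four loose aluminium pillars upright on the four round pads of the rail, one centred on each pad, in order of height with the tallest next to the upright stop block and the shortest at the far end. Do not let any pillar topple on the way.

Things in the scene. Friction and masses are not known exactly. Their poses are not given: they have to be found in the camera images.
- pillar_38: loose plain aluminium support pillar, an upright cylinder 34 mm in diameter and 38 mm tall with a thin black rubber top, about 91 g (varies by up to 40 %); one of four that differ in height only (38, 52, 66 and 80 mm). It starts upright on the worktop. Origin: centre of its underside, z axis up along the cylinder
- pillar_52: loose plain aluminium support pillar, an upright cylinder 34 mm in diameter and 52 mm tall with a thin black rubber top, about 125 g (varies by up to 40 %); one of four that differ in height only (38, 52, 66 and 80 mm). It starts upright on the worktop. Origin: centre of its underside, z axis up along the cylinder
- pillar_66: loose plain aluminium support pillar, an upright cylinder 34 mm in diameter and 66 mm tall with a thin black rubber top, about 158 g (varies by up to 40 %); one of four that differ in height only (38, 52, 66 and 80 mm). It starts upright on the worktop. Origin: centre of its underside, z axis up along the cylinder
- pillar_80: loose plain aluminium support pillar, an upright cylinder 34 mm in diameter and 80 mm tall with a thin black rubber top, about 192 g (varies by up to 40 %); one of four that differ in height only (38, 52, 66 and 80 mm). It starts upright on the worktop. Origin: centre of its underside, z axis up along the cylinder
- seat_a: fixed round steel seat pad on the rail, 54 mm in diameter, 4 mm thick, flat, with a ring marked on it; one of four identical pads in a row, about 70 mm apart, in any order of names. Origin: centre of the pad's underside, 12 mm above the worktop; its top, where a pillar stands, is 16 mm above the worktop
- seat_b: fixed round steel seat pad on the rail, 54 mm in diameter, 4 mm thick, flat, with a ring marked on it; one of four identical pads in a row, about 70 mm apart, in any order of names. Origin: centre of the pad's underside, 12 mm above the worktop; its top, where a pillar stands, is 16 mm above the worktop
- seat_c: fixed round steel seat pad on the rail, 54 mm in diameter, 4 mm thick, flat, with a ring marked on it; one of four identical pads in a row, about 70 mm apart, in any order of names. Origin: centre of the pad's underside, 12 mm above the worktop; its top, where a pillar stands, is 16 mm above the worktop
- seat_d: fixed round steel seat pad on the rail, 54 mm in diameter, 4 mm thick, flat, with a ring marked on it; one of four identical pads in a row, about 70 mm apart, in any order of names. Origin: centre of the pad's underside, 12 mm above the worktop; its top, where a pillar stands, is 16 mm above the worktop
- end_stop: fixed dark steel stop block, 50 mm across the rail, 12 mm thick and 26 mm high (top 38 mm above the worktop), with two bright screw heads on top; it stands at one end of the rail, about 46 mm beyond the centre of the nearest pad; the other end has only a flat bare-aluminium plate, 3 mm thick. Which end has the stop varies. Origin: centre of the block's underside, 12 mm above the worktop
- rail: fixed flat aluminium bar lying on the worktop that carries the pads and the stop: 330 mm long (its y axis), 62 mm wide (its x axis), 12 mm high. Origin: centre of its underside

How it is judged:
By the outcome, as a careful person would: the job done as asked, in the order asked, and still so for the second after the job is handed in, with the robot touching nothing.
It also fails if it takes over 99 s, if anything falls off the work surface, if the arm or the gripper's body presses on something with over 40 N, if the wrist force passes 120 N, or if a joint passes its speed limit or range.

## Robot

A 6-joint arm with a two-finger parallel gripper is mounted at the origin on a cart in front of the work surface, level with it; the furniture and walls round the work are solid. World frame = base frame: x ahead of the robot, y to its left, z up, the work surface at z = 0. Lengths are in m, angles in rad, forces in N, time in s.
With the tool pointing down it reaches from about 0.25 to 0.8 m from the base axis. Payload 3.9 kg.
Tool frame: the origin (TCP) lies on the front face of the gripper's body, between the roots of the fingers; the fingertips stand 73 mm ahead of it and the grasp point (between the pads) lies 54 mm ahead of it; z points along the fingers, y is the direction in which the jaws open and shut (so a half turn about z gives the same grasp; the last joint's range is limited). The gripper opens to 85 mm and grips with 20 to 120 N. Pads are 22 mm wide; open, the fingers measure 114 mm over their backs; the gripper's body (76 mm by 85 mm) begins 54 mm behind the grasp point. The pads swing forward as they close: fully open they stand 13 mm farther back than shut.
Start: joints at [1.229, 0.26, -0.138, 1.173, 0, 1.571], TCP at [0.176, 0.495, 0.304] pointing down, gripper open.
Joint ranges: [-2.78, 2.78], [-0.83, 1.72], [-1.28, 1.37], [-1.9, 2.12], [-1.57, 1.48], [-3.14, 3.14]. Speed limits (rad/s): [2.57, 2.57, 3.14, 3.14, 3.14, 3.14].

## Interface

Orientations are given as a 3x3 rotation matrix whose columns are the frame's x, y, z axes.
In Python, from bench import * gives the robot as it stands.
- The arm moves only by the tool servo_tool, never from a script. Its argument "targets" is a list of rows, each a list of 5 numbers: the closure in counts, from 0 (fully open) to 255 (shut), then the shift along the tool's x, y, z in units of 25 mm (1.0 is 25 mm), then the turn about the tool's z in units of 6 degrees (1.0 is 6 degrees). A call has 1 to 12 rows; each row is the pose to reach, as a shift and turn from the pose commanded when the call began, along the tool's axes at that moment; what a row does not reach only later rows make up. A row lasts 1/12 s, in which the tool goes at most 41.7 mm and 7.16 degrees, less where a joint would pass 70% of its speed; a pose out of reach is approached as far as the arm can. A call with a gripper value outside its range is refused whole. The fingers move at their own pace and stop on an object; "grip_force" is the grip in N (left out, the last holds). Time passes only in rows, so rows that repeat a pose let the fingers close. It gives the time, the measured TCP pose, the force and the opening at its end, in the units of the state.
- state(): the state, without advancing time (a new reading comes with each control period).
- get_image(name): name is "side" or "top"; returns (picture, depth): 420x560x3 uint8, red, green, blue; 420x560 float32, m along the optical axis (not along the pixel's ray), 0 where there is no reading.
- camera_model(name): a dict with "fx", "fy", "cx", "cy" (pixels), "dist" ([k1, k2, p1, p2, k3] as OpenCV has them; the pictures are not rectified), "xyz" and "rotation" of the camera in the world. Camera axes: x right, y up, looking along -z (the intrinsics and any distortion apply to the point x, -y, -z); pixel columns grow to the right and rows downward; lengths in m; the calibration is good to about 2 mm. A picture is of the moment at which its call begins. camera_model takes no time and is no camera call.
- hand_in(): hands the job in, once; it reports no verdict.
The state is a dict: "t": time; "qpos": joint angles; "joint_vel": joint speeds; "joint_efforts": joint torques, N m; "tool_pos": TCP position; "tool_rot": TCP orientation; "ft_force": force on the tool from outside, world axes, zero at the start; "torque": the same for the moment, N m; "grip_width": opening from 0.0 (shut) to 1.0 (fully open).
Only numpy, scipy, OpenCV 4.12 (cv2) and the standard library are available. Lean on these libraries where they do the work, as an engineer would, in place of code of your own. Each camera call takes 0.05 s, during which the arm holds its last target.

## Working session

There is one attempt and no reset: what is moved stays moved. The work goes in short steps, Python scripts to look and compute and a tool call to move; the robot and the scene stay as the last step left them, time stands still between calls to the robot, and variables do not carry over. Pictures are saved under pics/ and viewed, and the job is handed in when it is done.

Besides the shell and the picture viewer there is one more tool, called after "Request:" as name(argument=value, ...) on one line, values as JSON. servo_tool: Moves the arm, as the interface text tells. Its arguments: {"type":"object","properties":{"targets":{"type":"array","items":{"type":"array","items":{"type":"number"}}},"grip_force":{"type":"number"}},"required":["targets"]}

```bash
mkdir -p pics; ls
python3 - <<'E'
from bench import *
import cv2,numpy as np
for n in ("top","side"):
    p,d=get_image(n); cv2.imwrite(f"pics/{n}0.png",p[...,::-1]); np.save(f"pics/{n}0_d.npy",d); np.save(f"pics/{n}0.npy",p)
    print(n,camera_model(n), d.min(),d.max())
print(state())
E
```

```text
pics
top {'fx': 409.158633694896, 'fy': 409.158633694896, 'cx': 274.4902618030424, 'cy': 212.83543912218266, 'dist': array([-0.10237091,  0.        ,  0.        ,  0.        ,  0.        ]), 'xyz': array([ 0.48237867, -0.12312351,  0.91993073]), 'rotation': array([[ 0.0253672 ,  0.99454237, -0.10120262],
       [-0.99966985,  0.02565048,  0.00149867],
       [ 0.00408639,  0.1011312 ,  0.99486471]])} 0.0 1.7855817
side {'fx': 406.13875959436854, 'fy': 406.13875959436854, 'cx': 283.9500884509156, 'cy': 208.28580239284247, 'dist': array([0.01808468, 0.        , 0.        , 0.        , 0.        ]), 'xyz': array([ 0.25294608, -0.80016801,  0.43986448]), 'rotation': array([[ 0.9076539 ,  0.18046469, -0.37894181],
       [-0.41933206,  0.42867953, -0.80024652],
       [ 0.01802836,  0.88524932,  0.46476727]])} 0.0 2.7350333
{'t': 0.1, 'qpos': array([ 1.22899563e+00,  2.60571541e-01, -1.39224619e-01,  1.17270017e+00,
        1.28275722e-05,  1.57077139e+00]), 'joint_vel': array([ 0.00039438, -0.0016047 ,  0.00331004, -0.00062254,  0.00039213,
       -0.00182699]), 'joint_efforts': array([-2.13270200e-04, -4.06507409e+01,  2.54527348e+01,  1.00574797e-02,
       -1.43215946e-06, -1.00768972e-05]), 'tool_pos': array([0.17580749, 0.49417809, 0.30317841]), 'tool_rot': array([[-9.42160978e-01,  3.35160190e-01, -5.81898484e-04],
       [ 3.35160695e-01,  9.42159624e-01, -1.59735950e-03],
       [ 1.28699440e-05, -1.69999928e-03, -9.99998555e-01]]), 'ft_force': array([-1.34136368, -0.85072888, -0.30929302]), 'torque': array([-0.01631091,  0.01116109, -0.04282405]), 'grip_width': 1.0024202892909593}
```

View pics/top0.png

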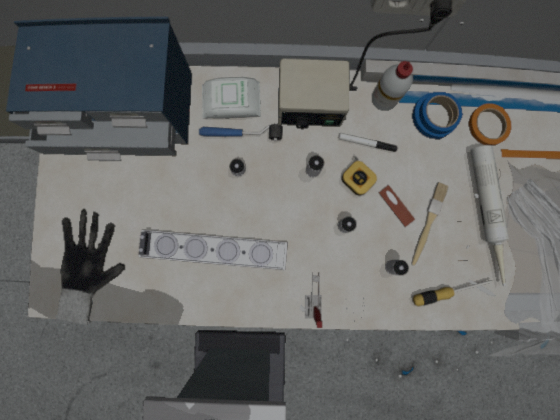

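View pics/side0.png

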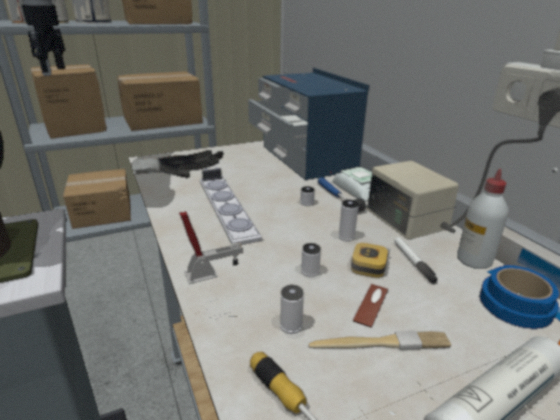

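The top view shows the four black pillar tops near (237,166), (316,162), (348,224) and (400,267). The rail runs from (140,243) to (287,255), with the dark stop at its left (+y) end. The side view shows the same four pillars at (307,195), (348,220), (311,258) and (291,308). Next I'll measure them.

```bash
cat > h.py <<'E'
import numpy as np,cv2
from bench import *
def ray(n,uv):
    m=camera_model(n);K=np.array([[m['fx'],0,m['cx']],[0,m['fy'],m['cy']],[0,0,1]])
    a=cv2.undistortPoints(np.array(uv,float).reshape(-1,1,2),K,np.array(m['dist'])).reshape(-1,2)
    d=np.c_[a[:,0],-a[:,1],-np.ones(len(a))]@np.array(m['rotation']).T
    return np.array(m['xyz']),d
def plane(n,uv,z):
    o,d=ray(n,uv); return o+d*((z-o[2])/d[:,2])[:,None]
def depthpts(n,uv,dep):
    o,d=ray(n,uv); return o+d*np.asarray(dep)[:,None]
E
python3 - <<'E'
from h import *
p=np.load('pics/top0.npy');d=np.load('pics/top0_d.npy')
g=p.max(2)
# worktop check
for u,v in [(200,200),(280,200),(400,220),(300,300)]: print('table',depthpts('top',[(u,v)],[d[v,u]])[0].round(4))
m=(g<75).astype(np.uint8)
for u,v in [(237,166),(316,162),(348,224),(400,267)]:
    w=np.zeros_like(m); w[v-14:v+15,u-14:u+15]=1
    vs,us=np.nonzero(w); P=depthpts('top',np.c_[us,vs],d[vs,us]); P=P[d[vs,us]>0]
    hi=P[P[:,2]>P[:,2].max()-.008]
    n,l,s,c=cv2.connectedComponentsWithStats(m*w)
    k=1+np.argmax(s[1:,4]); vv,uu=np.nonzero(l==k); 
    z=np.median(d[vv,uu]); dz=depthpts('top',np.c_[uu,vv],d[vv,uu])
    zt=np.median(dz[:,2])
    (cx,cy),r=cv2.minEnclosingCircle(np.c_[uu,vv].astype(np.float32))
    hz=min([.038,.052,.066,.08],key=lambda h:abs(h-zt))
    e=plane('top',[c[k],(cx,cy),(cx+r,cy)],hz)
    print(c[k],s[k],'zmed',zt.round(4),'hz',hz,'xy',e[0].round(4),e[1].round(4),'rad',np.linalg.norm(e[2]-e[1]).round(4),'hi',hi.mean(0).round(4))
cr=p[140:290,120:420]; cv2.imwrite('pics/c0.png',cv2.resize(cr[...,::-1],(800,400),interpolation=cv2.INTER_CUBIC))
cr=p[215:285,130:300]; cv2.imwrite('pics/c1.png',cv2.resize(cr[...,::-1],None,fx=4.7,fy=4.7,interpolation=cv2.INTER_CUBIC))
E
```

```text
table [ 0.6012  0.0459 -0.0021]
table [ 6.055e-01 -1.363e-01  3.000e-04]
table [ 0.5668 -0.4107  0.0015]
table [ 0.3828 -0.1861  0.0015]
[236.80769231 166.04487179] [230 159  15  15 156] zmed 0.0382 hz 0.038 xy [ 0.6732 -0.0391  0.038 ] [ 0.6733 -0.0403  0.038 ] rad 0.0171 hi [ 0.675  -0.0378  0.0383]
[314.8134715  163.36787565] [306 155  18  18 193] zmed 0.08 hz 0.08 xy [ 0.6741 -0.2062  0.08  ] [ 0.6718 -0.2036  0.08  ] rad 0.0211 hi [ 0.6759 -0.2087  0.0803]
[346.89673913 223.8423913 ] [338 217  18  15 184] zmed 0.0516 hz 0.052 xy [ 0.551  -0.2796  0.052 ] [ 0.5518 -0.2787  0.052 ] rad 0.0191 hi [ 0.5524 -0.2838  0.0521]
[396.70281124 266.42971888] [386 260  22  15 249] zmed 0.0646 hz 0.066 xy [ 0.463  -0.3833  0.066 ] [ 0.4618 -0.3829  0.066 ] rad 0.0234 hi [ 0.4605 -0.3918  0.0659]
```

View pics/c0.png

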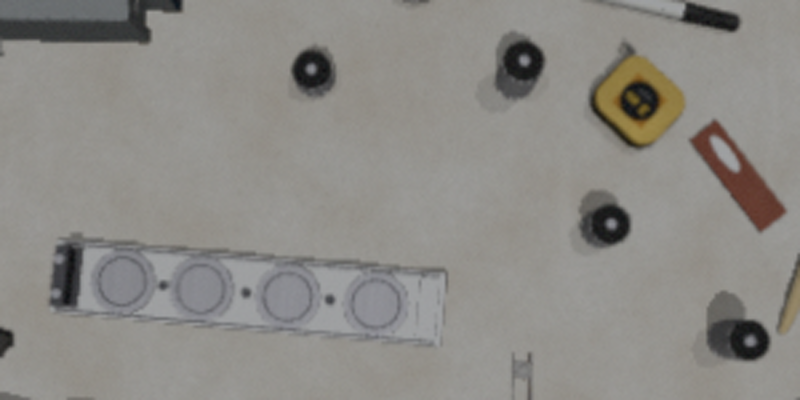

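View pics/c1.png

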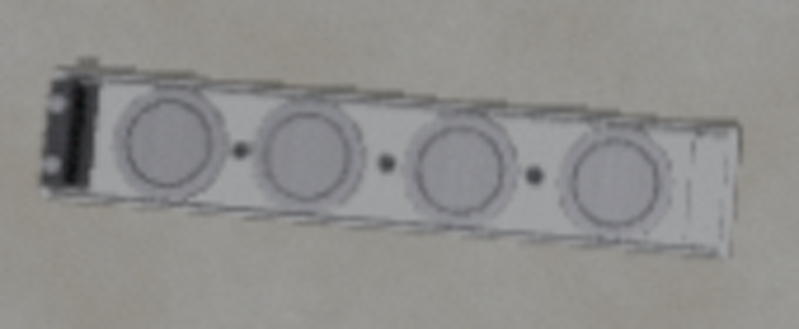

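Run:
```python
from h import *
p=np.load('pics/top0.npy');d=np.load('pics/top0_d.npy')
vs,us=np.nonzero(d>0); P=depthpts('top',np.c_[us,vs],d[vs,us])
for u,v,h in [(237,166,.038),(316,162,.08),(348,224,.052),(400,267,.066)]:
    s=(abs(us-u)<16)&(abs(vs-v)<16)&(abs(P[:,2]-h)<.008)
    uv=np.c_[us,vs][s].astype(np.float32); c=uv.mean(0); (cc,r)=cv2.minEnclosingCircle(uv)
    # bright dot
    g=p.max(2).astype(int); w=g[v-5:v+6,u-5:u+6]; cu,cv=np.round(c).astype(int)
    q=g[cv-4:cv+5,cu-4:cu+5].astype(float); q=np.clip(q-q.min()-40,0,None); yy,xx=np.mgrid[cv-4:cv+5,cu-4:cu+5]
    dot=(np.sum(q*xx)/q.sum(),np.sum(q*yy)/q.sum())
    e=plane('top',[c,cc,dot],h); print(h,s.sum(),'area mm',np.sqrt(s.sum()/np.pi)*(.91-h)/409,e[:,:2].round(4).tolist(),dot)
cr=cv2.cvtColor(p[215:285,130:300],cv2.COLOR_RGB2GRAY); f=6
im=cv2.resize(cr,None,fx=f,fy=f,interpolation=cv2.INTER_CUBIC)
C=[]
for r0,r1 in ((48,62),(66,82)):
  c=cv2.HoughCircles(im,cv2.HOUGH_GRADIENT_ALT if 0 else cv2.HOUGH_GRADIENT,1,120,param1=60,param2=12,minRadius=r0,maxRadius=r1)
  c=c[0][:6]; c=c[np.argsort(c[:,0])]
  uv=(c[:,:2]+.5)/f-.5+[130,215]
  e=plane('top',uv,.016); print(np.c_[uv,c[:,2]/f].round(2),'\n',e.round(4),np.linalg.norm(np.diff(e,axis=0),axis=1).round(4))
```

```text
0.038 184 area mm 0.016316505514885348 [[0.6745, -0.0381], [0.6744, -0.038], [0.6746, -0.0379]] (np.float64(236.26533742331287), np.float64(165.420245398773))
0.08 193 area mm 0.015905909331933053 [[0.6754, -0.2083], [0.675, -0.2086], [0.6766, -0.2091]] (np.float64(316.21639784946234), np.float64(162.26747311827958))
0.052 200 area mm 0.016738018414886514 [[0.5519, -0.2832], [0.5519, -0.283], [0.5519, -0.2837]] (np.float64(348.82853223593963), np.float64(223.49245541838135))
0.066 198 area mm 0.016382372528987665 [[0.4608, -0.3908], [0.4604, -0.3905], [0.4609, -0.3924]] (np.float64(400.91803278688525), np.float64(267.484237074401))Traceback (most recent call last):
  File "<stdin>", line 17, in <module>
TypeError: 'NoneType' object is not subscriptable
```

Run:
```python
from h import *
p=np.load('pics/top0.npy')
cr=cv2.cvtColor(p[215:285,130:300],cv2.COLOR_RGB2GRAY); f=6
im=cv2.normalize(cv2.resize(cr,None,fx=f,fy=f,interpolation=cv2.INTER_CUBIC),None,0,255,cv2.NORM_MINMAX)
for r0,r1 in ((50,62),(66,82)):
  c=cv2.HoughCircles(im,cv2.HOUGH_GRADIENT,1,120,param1=40,param2=8,minRadius=r0,maxRadius=r1)
  c=c[0]; c=c[np.argsort(c[:,0])]
  uv=(c[:,:2]+.5)/f-.5+[130,215]
  e=plane('top',uv,.016); print(np.c_[uv,c[:,2]/f].round(2),'\n',e.round(4),np.linalg.norm(np.diff(e,axis=0),axis=1).round(4))
# pad mask: darker than rail
b=(im<np.percentile(im,99)) 
# ring hand estimates
uv=np.array([(169,144),(306,156),(460,170),(616,182)])/4.7+[130,215]-.4
print('hand',plane('top',uv,.016).round(4))
# dark ring components -> ellipse fit
ad=cv2.adaptiveThreshold(im,255,cv2.ADAPTIVE_THRESH_MEAN_C,cv2.THRESH_BINARY_INV,41,6)
cs,h=cv2.findContours(ad,cv2.RETR_CCOMP,cv2.CHAIN_APPROX_NONE)
for c in cs:
    if len(c)<100: continue
    (x,y),(a,bb),t=cv2.fitEllipse(c)
    if 80<a<190 and bb/a<1.3: print('ell',(x+.5)/f-.5+130,(y+.5)/f-.5+215,a/f,bb/f,plane('top',[((x+.5)/f-.5+130,(y+.5)/f-.5+215)],.016)[0].round(4))
cv2.imwrite('pics/ad.png',ad[:,:800])
```

```text
[[144.67 244.17   8.93]
 [157.33 265.83   9.48]
 [157.5  222.67   8.83]
 [165.33 245.17   9.37]
 [179.   225.33   9.27]
 [194.5  247.83   9.68]
 [205.17 270.67  10.23]
 [214.67 228.     8.52]
 [227.5  250.83   9.63]
 [239.67 273.33   8.73]
 [260.5  253.67   9.5 ]
 [275.   275.5    9.13]
 [279.33 245.17   8.75]] 
 [[ 0.4968  0.1625  0.016 ]
 [ 0.4499  0.1316  0.016 ]
 [ 0.5456  0.136   0.016 ]
 [ 0.496   0.1157  0.016 ]
 [ 0.5409  0.0871  0.016 ]
 [ 0.4921  0.0503  0.016 ]
 [ 0.4426  0.0246  0.016 ]
 [ 0.5371  0.0072  0.016 ]
 [ 0.4875 -0.0231  0.016 ]
 [ 0.439  -0.0515  0.016 ]
 [ 0.4833 -0.096   0.016 ]
 [ 0.4363 -0.1291  0.016 ]
 [ 0.503  -0.137   0.016 ]] [0.0563 0.0958 0.0535 0.0532 0.0612 0.0557 0.0961 0.0581 0.0562 0.0627
 0.0574 0.0671]
[[145.67 243.67  12.83]
 [147.67 269.    11.47]
 [157.33 220.33  12.28]
 [166.   244.83  12.47]
 [176.67 262.17  13.57]
 [180.17 221.67  13.  ]
 [195.   247.83  12.47]
 [209.83 262.17  11.37]
 [210.67 224.67  12.47]
 [227.5  250.67  12.65]
 [242.67 266.    13.57]
 [247.17 236.67  13.38]
 [260.5  253.67  12.47]
 [275.5  229.33  13.57]
 [281.67 2
[... 760 characters left out ...]
24 253.53148142496744 16.156363169352215 16.19570032755534 [ 0.4835 -0.0959  0.016 ]
ell 227.2676289876302 250.90247853597006 19.167352040608723 19.888885498046875 [ 0.4874 -0.0226  0.016 ]
ell 227.41208902994794 250.8697942097982 15.978190104166666 16.319310506184895 [ 0.4874 -0.0229  0.016 ]
ell 194.34259033203125 247.67691294352213 19.189075469970703 20.70011266072591 [0.4924 0.0506 0.016 ]
ell 194.8142801920573 247.88864390055338 15.57277806599935 16.44997787475586 [0.492  0.0496 0.016 ]
ell 164.75704193115234 244.9050776163737 19.56866200764974 20.452490488688152 [0.4966 0.1171 0.016 ]
ell 165.34002939860025 245.03031158447266 15.642957051595053 16.409915924072266 [0.4963 0.1157 0.016 ]
```

```bash
cat >> h.py <<'E'
def plan(x,y,z,yaw=None):
    s=state();R=np.array(s['tool_rot']);p=np.array(s['tool_pos'])
    sh=R.T@(np.array([x,y,z])-p)/.025
    a=np.degrees(np.arctan2(R[1,1],R[0,1])); t=0 if yaw is None else -((yaw-a+90)%180-90)
    print('t',round(s['t'],2),'pos',p.round(4),'yaw',round(a,2),'grip',round(s['grip_width'],3),'shift',sh.round(3),'turn',round(t/6,3),'rows',round(np.linalg.norm(sh)*25/41.7,1),round(abs(t)/7.16,1),'F',np.round(s['ft_force'],1),'tilt',R[:,2].round(3))
E
python3 - <<'E'
from h import *
d=np.load('pics/top0_d.npy')
for u,v in [(316,100),(316,122),(316,128),(316,133),(316,140),(100,60),(160,110),(150,140),(360,178),(100,250),(318,318),(275,131)]:
    print((u,v),depthpts('top',[(u,v)],[d[v,u]])[0].round(3))
# side cross-check of pads/pillars
g=np.load('pics/side0.npy')
cv2.imwrite('pics/s1.png',cv2.resize(g[160:340,180:380][...,::-1],None,fx=3.3,fy=3.3,interpolation=cv2.INTER_CUBIC))
plan(.5,.0,.29,-3.4);plan(.6758,-.2087,.25,-3.4)
E
```

```text
(316, 100) [ 0.801 -0.204  0.111]
(316, 122) [ 0.778 -0.212  0.038]
(316, 128) [ 0.777 -0.216 -0.   ]
(316, 133) [ 0.764 -0.216 -0.   ]
(316, 140) [ 0.748 -0.216  0.   ]
(100, 60) [0.826 0.203 0.227]
(160, 110) [0.732 0.084 0.225]
(150, 140) [0.712 0.139 0.095]
(360, 178) [ 0.655 -0.312  0.032]
(100, 250) [0.481 0.262 0.022]
(318, 318) [ 0.361 -0.214  0.116]
(275, 131) [ 0.757 -0.121  0.032]
t 0.1 pos [0.1758 0.4942 0.3032] yaw 70.42 grip 1.002 shift [-18.843 -14.277   0.551] turn 12.303 rows 14.2 10.3 F [-1.3 -0.9 -0.3] tilt [-0.001 -0.002 -1.   ]
t 0.1 pos [0.1758 0.4942 0.3032] yaw 70.42 grip 1.002 shift [-28.266 -19.782   2.16 ] turn 12.303 rows 20.7 10.3 F [-1.3 -0.9 -0.3] tilt [-0.001 -0.002 -1.   ]
```

View pics/s1.png

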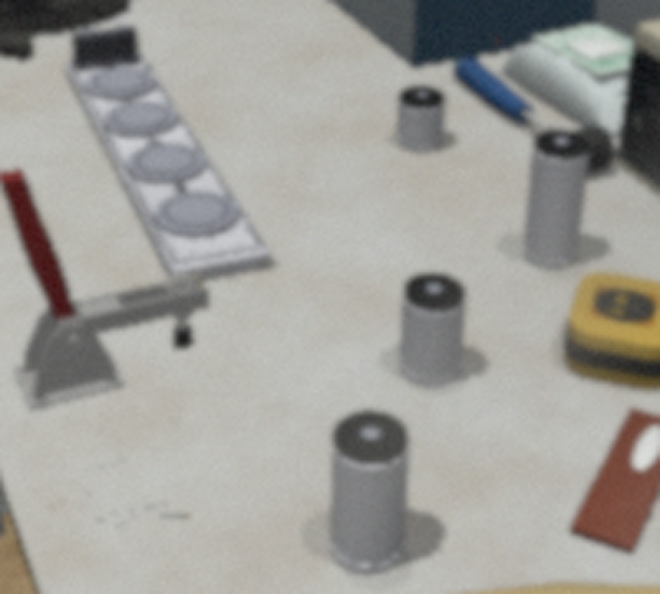

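The side crop shows the pillar tops at crop pixels (423,97), (562,143), (434,291) and (369,434), and the pad centres at (115,82), (140,118), (166,161) and (195,213). There is a toggle clamp near the rail's plate end. I'll cross-check these against the top view and make the first move.

Run:
```python
from h import *
f=lambda a:(np.array(a,float)+.5)/3.3-.5+[180,160]
for a,h in (((423,97),.038),((562,143),.08),((434,291),.052),((369,434),.066)): print(h,plane('side',f([a]),h)[0].round(4))
print(plane('side',f([(115,82),(140,118),(166,161),(195,213)]),.016).round(4))
```

```text
0.038 [ 0.673  -0.0418  0.038 ]
0.08 [ 0.6755 -0.2106  0.08  ]
0.052 [ 0.5508 -0.2848  0.052 ]
0.066 [ 0.461  -0.3915  0.066 ]
[[ 0.4917  0.1137  0.016 ]
 [ 0.4906  0.0464  0.016 ]
 [ 0.4871 -0.0242  0.016 ]
 [ 0.4819 -0.0985  0.016 ]]
```

Request:
servo_tool(targets=[[0, -1.3, -1, 0, 1.1], [0, -2.7, -2, 0, 2.2], [0, -4, -3, 0, 3.3], [0, -5.4, -4, 0, 4.4], [0, -6.7, -5, 0, 5.5], [0, -8, -6.1, 0, 6.6], [0, -9.4, -7.1, 0, 7.7], [0, -10.7, -8.1, 0, 8.8], [0, -12, -9.1, 0, 9.9], [0, -13.4, -10.1, 0, 11], [0, -14.7, -11.1, 0, 12], [0, -16, -12.1, 0, 12.3]], grip_force=40)

```text
t: 1.1
tool_pos: [0.4507, 0.0754, 0.3037]
tool_rot: [[0.063, 0.998, -0.0], [0.998, -0.063, 0.0], [0.0, -0.0, -1.0]]
ft_force: [0.2, -0.2, 0.4]
grip_width: 0.996
```

Run:
```python
from h import *
plan(.6757,-.2095,.24,-3.4)
```

```text
t 1.1 pos [0.4507 0.0754 0.3037] yaw -3.63 grip 0.996 shift [-10.804   9.705   2.544] turn -0.038 rows 8.8 0.0 F [ 0.2 -0.2  0.4] tilt [-0.  0. -1.]
```

Request:
servo_tool(targets=[[0, -1.1, 1, 0, 0], [0, -2.2, 2, 0, 0], [0, -3.3, 3, 0.2, 0], [0, -4.4, 4, 0.5, 0], [0, -5.5, 5, 0.8, 0], [0, -6.6, 6, 1.2, 0], [0, -7.7, 7, 1.6, 0], [0, -8.8, 8, 2, 0], [0, -9.8, 8.9, 2.4, 0], [0, -10.8, 9.7, 2.54, 0], [0, -10.8, 9.7, 2.54, 0], [0, -10.8, 9.7, 2.54, 0]])

```text
t: 2.1
tool_pos: [0.6764, -0.2078, 0.2381]
tool_rot: [[0.061, 0.998, -0.003], [0.998, -0.061, 0.001], [0.001, -0.003, -1.0]]
ft_force: [-0.2, -0.0, -0.4]
grip_width: 1.004
```

Run:
```python
from h import *
plan(.6757,-.2095,.104,-3.4)
for n in("top","side"):
    p,d=get_image(n); cv2.imwrite(f'pics/{n}2.png',p[...,::-1])
```

```text
t 2.1 pos [ 0.6764 -0.2078  0.2381] yaw -3.51 grip 1.004 shift [-0.072 -0.007  5.364] turn -0.019 rows 3.2 0.0 F [-0.2 -0.  -0.4] tilt [-0.003  0.001 -1.   ]
```

View pics/side2.png

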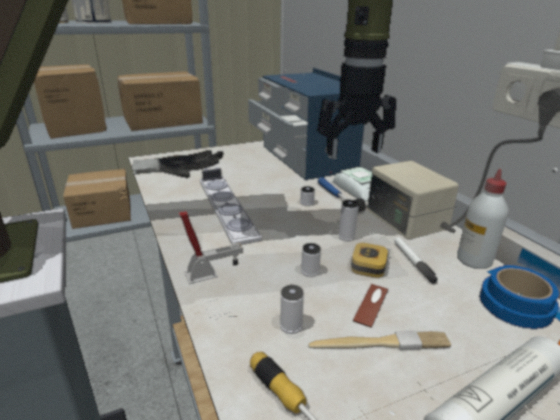

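The gripper hangs open over the tall pillar: fingers at (330–390,130), pillar at (348,220). Now to descend and close.

Request:
servo_tool(targets=[[0, -0.05, 0, 1.2, 0], [0, -0.07, 0, 2.4, 0], [0, -0.07, 0, 3.6, 0], [0, -0.07, 0, 4.6, 0], [0, -0.07, 0, 5.2, 0], [0, -0.07, 0, 5.35, 0], [0, -0.07, 0, 5.35, 0], [0, -0.07, 0, 5.35, 0]])

```text
t: 2.87
tool_pos: [0.6766, -0.2075, 0.1083]
tool_rot: [[0.058, 0.998, 0.002], [0.998, -0.058, -0.0], [-0.0, 0.002, -1.0]]
ft_force: [-0.2, 0.3, 0.3]
grip_width: 1.0
```

Request:
servo_tool(targets=[[80, 0, 0, 0, 0], [110, 0, 0, 0, 0], [130, 0, 0, 0, 0], [150, 0, 0, 0, 0], [170, 0, 0, 0, 0], [190, 0, 0, 0, 0], [220, 0, 0, 0, 0], [255, 0, 0, 0, 0], [255, 0, 0, 0, 0], [255, 0, 0, 0, 0]])

```text
t: 3.7
tool_pos: [0.6767, -0.2083, 0.1076]
tool_rot: [[0.059, 0.998, 0.001], [0.998, -0.059, -0.0], [-0.0, 0.001, -1.0]]
ft_force: [0.5, 0.5, 6.1]
grip_width: 0.388
```

Run:
```python
from h import *
plan(.4955,.1148,.25,-3.4)
for n in("side",):
    p,d=get_image(n); cv2.imwrite(f'pics/{n}3.png',p[100:310,250:530][...,::-1].repeat(2,0).repeat(2,1))
```

```text
t 3.7 pos [ 0.6767 -0.2083  0.1076] yaw -3.39 grip 0.388 shift [12.471 -7.991 -5.712] turn 0.002 rows 9.5 0.0 F [0.5 0.5 6.1] tilt [ 0.001 -0.    -1.   ]
```

View pics/side3.png

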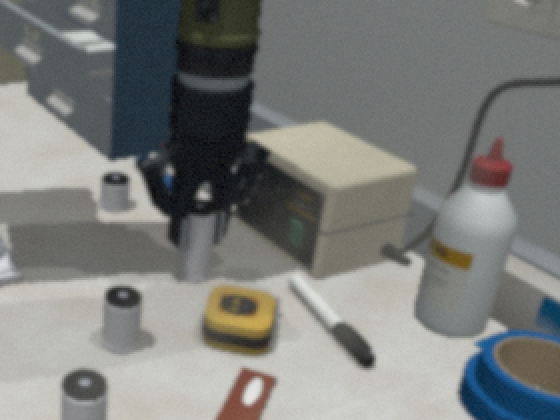

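Opening is 0.388 × 85 = 33 mm, which matches a held pillar. In the picture the pillar is upright between the fingers. Next I lift and carry it to the pad by the stop.

Request:
servo_tool(targets=[[255, 0, 0, -0.4, 0], [255, 0, 0, -1, 0], [255, 0, 0, -2, 0], [255, 0, 0, -3.2, 0], [255, 0, 0, -4.4, 0], [255, 0.5, -0.3, -5.3, 0], [255, 1.4, -0.9, -5.7, 0], [255, 2.4, -1.5, -5.7, 0], [255, 3.5, -2.2, -5.7, 0], [255, 4.6, -2.9, -5.7, 0], [255, 5.7, -3.6, -5.7, 0], [255, 6.8, -4.4, -5.7, 0]])

```text
t: 4.75
tool_pos: [0.5753, -0.0308, 0.2488]
tool_rot: [[0.059, 0.998, -0.001], [0.998, -0.059, 0.0], [0.0, -0.001, -1.0]]
ft_force: [0.8, 1.0, -1.4]
grip_width: 0.39
```

Run:
```python
from h import *
plan(.496,.116,.25,-3.4)
```

```text
t 4.75 pos [ 0.5753 -0.0308  0.2488] yaw -3.4 grip 0.39 shift [ 5.674 -3.515 -0.046] turn -0.001 rows 4.0 0.0 F [ 0.8  1.  -1.4] tilt [-0.001  0.    -1.   ]
```

Request:
servo_tool(targets=[[255, 1.1, -0.7, 0, 0], [255, 2.2, -1.4, 0, 0], [255, 3.3, -2.1, 0, 0], [255, 4.3, -2.7, 0.3, 0], [255, 5, -3.2, 1, 0], [255, 5.5, -3.4, 2, 0], [255, 5.67, -3.52, 3, 0], [255, 5.67, -3.52, 3.8, 0], [255, 5.67, -3.52, 4.2, 0], [255, 5.67, -3.52, 4.2, 0], [255, 5.67, -3.52, 4.2, 0], [255, 5.67, -3.52, 4.2, 0]])

```text
t: 5.75
tool_pos: [0.4975, 0.1148, 0.1449]
tool_rot: [[0.059, 0.998, 0.001], [0.998, -0.059, 0.0], [0.0, 0.001, -1.0]]
ft_force: [0.9, -0.2, -1.6]
grip_width: 0.389
```

Run:
```python
from h import *
plan(.496,.116,.1236,-3.4)
p,d=get_image('side'); cv2.imwrite('pics/side4.png',p[100:310,130:410][...,::-1].repeat(2,0).repeat(2,1))
p,d=get_image('top'); cv2.imwrite('pics/top4.png',p[180:320,100:310][...,::-1].repeat(3,0).repeat(3,1))
```

```text
t 5.75 pos [0.4975 0.1148 0.1449] yaw -3.4 grip 0.389 shift [ 0.045 -0.062  0.85 ] turn 0.001 rows 0.5 0.0 F [ 0.9 -0.2 -1.6] tilt [ 0.001  0.    -1.   ]
```

View pics/side4.png

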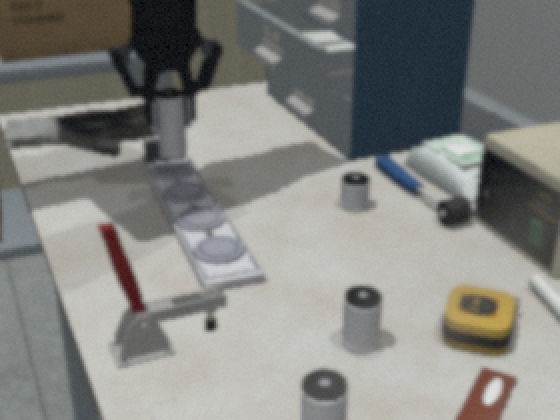

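View pics/top4.png

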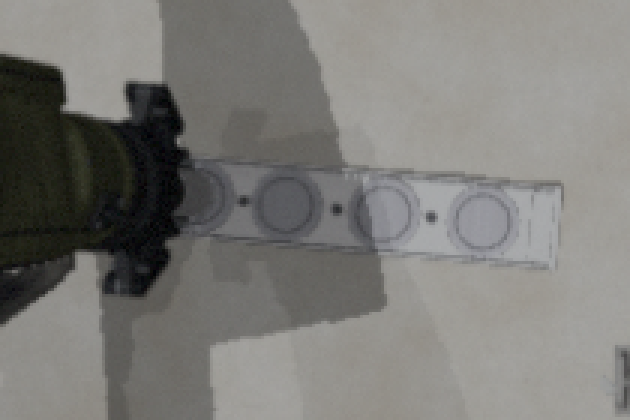

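The side picture shows the pillar hanging upright above the first pad, its bottom edge at crop (172,157), just in front of the stop. I'll lower it in small steps.

Request:
servo_tool(targets=[[255, 0.05, -0.06, 0.2, 0], [255, 0.05, -0.06, 0.4, 0], [255, 0.05, -0.06, 0.55, 0], [255, 0.05, -0.06, 0.7, 0], [255, 0.05, -0.06, 0.75, 0], [255, 0.05, -0.06, 0.75, 0], [255, 0.05, -0.06, 0.75, 0]])

```text
t: 6.43
tool_pos: [0.4955, 0.1161, 0.1253]
tool_rot: [[0.059, 0.998, -0.0], [0.998, -0.059, -0.0], [-0.0, -0.0, -1.0]]
ft_force: [-1.2, -0.6, -2.9]
grip_width: 0.392
```

Request:
servo_tool(targets=[[255, 0, 0, 0.03, 0], [255, 0, 0, 0.06, 0], [255, 0, 0, 0.06, 0]])

```text
t: 6.68
tool_pos: [0.4956, 0.1161, 0.1239]
tool_rot: [[0.059, 0.998, 0.0], [0.998, -0.059, 0.0], [0.0, 0.0, -1.0]]
ft_force: [-0.0, -0.5, -2.2]
grip_width: 0.389
```

Run:
```python
from h import *
plan(.496,.116,.1236,-3.4)
```

```text
t 6.68 pos [0.4956 0.1161 0.1239] yaw -3.38 grip 0.389 shift [-0.004  0.015  0.013] turn 0.003 rows 0.0 0.0 F [-0.  -0.5 -2.2] tilt [ 0.  0. -1.]
```

Request:
servo_tool(targets=[[255, 0, 0, 0.02, 0], [255, 0, 0, 0.04, 0], [255, 0, 0, 0.04, 0]])

```text
t: 6.93
tool_pos: [0.4957, 0.1162, 0.1236]
tool_rot: [[0.059, 0.998, 0.001], [0.998, -0.059, 0.0], [0.0, 0.001, -1.0]]
ft_force: [-1.6, -0.8, 4.7]
grip_width: 0.388
```

Request:
servo_tool(targets=[[255, 0, 0, 0.02, 0], [255, 0, 0, 0.04, 0], [255, 0, 0, 0.04, 0]])

```text
t: 7.18
tool_pos: [0.4957, 0.1161, 0.1235]
tool_rot: [[0.059, 0.998, 0.001], [0.998, -0.059, 0.0], [0.0, 0.001, -1.0]]
ft_force: [-3.6, -1.0, 13.0]
grip_width: 0.389
```

The force confirms contact at z = 0.1236. I'll ease the pressure, open and rise.

Request:
servo_tool(targets=[[255, 0, 0, -0.05, 0], [255, 0, 0, -0.05, 0], [140, 0, 0, -0.05, 0], [110, 0, 0, -0.05, 0], [80, 0, 0, -0.05, 0], [40, 0, 0, -0.05, 0], [0, 0, 0, -0.05, 0], [0, 0, 0, -0.05, 0], [0, 0, 0, -0.8, 0], [0, 0, 0, -2, 0], [0, 0, 0, -3.5, 0], [0, 0, 0, -5, 0]])

```text
t: 8.18
tool_pos: [0.4947, 0.1159, 0.2476]
tool_rot: [[0.059, 0.998, -0.002], [0.998, -0.059, -0.001], [-0.001, -0.002, -1.0]]
ft_force: [1.8, 0.0, -0.4]
grip_width: 0.996
```

Run:
```python
from h import *
plan(.4607,-.3918,.25,-3.4)
```

```text
t 8.18 pos [0.4947 0.1159 0.2476] yaw -3.38 grip 0.996 shift [-20.353  -0.159  -0.082] turn 0.003 rows 12.2 0.0 F [ 1.8  0.  -0.4] tilt [-0.002 -0.001 -1.   ]
```

Request:
servo_tool(targets=[[0, -1.2, 0, -0.1, 0], [0, -2.8, 0, -0.1, 0], [0, -4.4, 0, -0.1, 0], [0, -6, 0, -0.1, 0], [0, -7.6, 0, -0.1, 0], [0, -9.2, 0, -0.1, 0], [0, -10.8, 0, -0.1, 0], [0, -12.4, 0, -0.1, 0], [0, -14, -0.1, -0.1, 0], [0, -15.6, -0.1, -0.1, 0], [0, -17.2, -0.1, -0.1, 0], [0, -18.6, -0.15, -0.1, 0]])

```text
t: 9.18
tool_pos: [0.4639, -0.3505, 0.2493]
tool_rot: [[0.06, 0.998, 0.0], [0.998, -0.06, -0.001], [-0.001, 0.0, -1.0]]
ft_force: [1.5, -0.8, -0.2]
grip_width: 1.001
```

Run:
```python
from h import *
plan(.4607,-.3918,.097,-3.4)
p,d=get_image('top'); cv2.imwrite('pics/top5.png',p[180:320,100:310][...,::-1].repeat(3,0).repeat(3,1)); np.save('pics/top5.npy',p);np.save('pics/top5_d.npy',d)
vs,us=np.nonzero(d>0); P=depthpts('top',np.c_[us,vs],d[vs,us])
s=(us>140)&(us<185)&(vs>220)&(vs<270)&(abs(P[:,2]-.096)<.008); uv=np.c_[us,vs][s].astype(np.float32)
print(s.sum(),plane('top',[uv.mean(0),cv2.minEnclosingCircle(uv)[0]],.096).round(4))
p,d=get_image('side'); cv2.imwrite('pics/side5.png',p[100:310,130:410][...,::-1].repeat(2,0).repeat(2,1))
```

```text
t 9.18 pos [ 0.4639 -0.3505  0.2493] yaw -3.44 grip 1.001 shift [-1.654 -0.032  6.094] turn -0.007 rows 3.8 0.0 F [ 1.5 -0.8 -0.2] tilt [ 0.    -0.001 -1.   ]
223 [[0.496  0.1144 0.096 ]
 [0.4956 0.1143 0.096 ]]
```

View pics/top5.png

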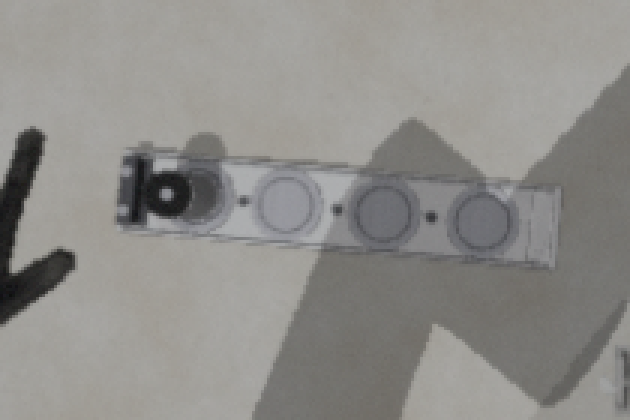

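View pics/side5.png

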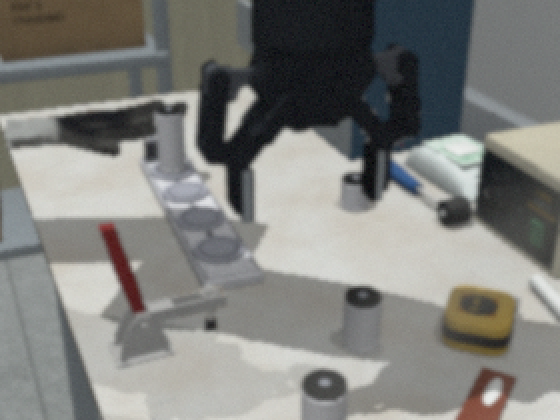

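The 80 mm pillar stands upright on the pad by the stop, with its top at top-crop (166,195). It is about 1 mm from the pad centre. Now for the 66 mm pillar.

Request:
servo_tool(targets=[[0, -0.8, 0, 0, 0], [0, -1.65, -0.03, 0.3, 0], [0, -1.65, -0.03, 1.2, 0], [0, -1.65, -0.03, 2.4, 0], [0, -1.65, -0.03, 3.6, 0], [0, -1.65, -0.03, 4.8, 0], [0, -1.65, -0.03, 5.6, 0], [0, -1.65, -0.03, 6.1, 0], [0, -1.65, -0.03, 6.1, 0], [0, -1.65, -0.03, 6.1, 0]])

```text
t: 10.12
tool_pos: [0.4608, -0.388, 0.0963]
tool_rot: [[0.058, 0.998, -0.002], [0.998, -0.058, 0.002], [0.002, -0.002, -1.0]]
ft_force: [0.3, -0.7, 1.0]
grip_width: 0.997
```

Run:
```python
from h import *
plan(.4607,-.3918,.098,-3.4)
```

```text
t 10.12 pos [ 0.4608 -0.388   0.0963] yaw -3.35 grip 0.997 shift [-0.153  0.003 -0.068] turn 0.009 rows 0.1 0.0 F [ 0.3 -0.7  1. ] tilt [-0.002  0.002 -1.   ]
```

Request:
servo_tool(targets=[[0, -0.1, 0, 0, 0], [40, -0.15, 0, 0, 0], [80, -0.15, 0, 0, 0], [110, -0.15, 0, 0, 0], [130, -0.15, 0, 0, 0], [150, -0.15, 0, 0, 0], [170, -0.15, 0, 0, 0], [190, -0.15, 0, 0, 0], [220, -0.15, 0, 0, 0], [255, -0.15, 0, 0, 0], [255, -0.15, 0, 0, 0], [255, -0.15, 0, 0, 0]])

```text
t: 11.12
tool_pos: [0.4612, -0.3929, 0.0974]
tool_rot: [[0.059, 0.998, 0.001], [0.998, -0.059, -0.0], [-0.0, 0.001, -1.0]]
ft_force: [-1.2, 0.6, 5.7]
grip_width: 0.388
```

Run:
```python
from h import *
plan(.4917,.0490,.26,-3.4)
```

```text
t 11.12 pos [ 0.4612 -0.3929  0.0974] yaw -3.38 grip 0.388 shift [17.713  0.181 -6.511] turn 0.003 rows 11.3 0.0 F [-1.2  0.6  5.7] tilt [ 0.001 -0.    -1.   ]
```

Request:
servo_tool(targets=[[255, 0, 0, -0.4, 0], [255, 0, 0, -1, 0], [255, 0, 0, -2, 0], [255, 0, 0, -3.2, 0], [255, 0, 0, -4.4, 0], [255, 0.4, 0, -5.6, 0], [255, 1.2, 0, -6.4, 0], [255, 2.4, 0, -6.5, 0], [255, 3.8, 0.1, -6.5, 0], [255, 5.3, 0.1, -6.5, 0], [255, 6.8, 0.1, -6.5, 0], [255, 8.3, 0.1, -6.5, 0]])

```text
t: 12.12
tool_pos: [0.475, -0.1841, 0.2593]
tool_rot: [[0.06, 0.998, -0.001], [0.998, -0.06, 0.0], [0.0, -0.001, -1.0]]
ft_force: [0.1, -0.2, -1.2]
grip_width: 0.387
```

Request:
servo_tool(targets=[[255, 1.5, 0, 0, 0], [255, 3, 0, 0, 0], [255, 4.5, 0, 0, 0], [255, 6, 0, 0, 0], [255, 7.2, 0.1, 0, 0], [255, 8.2, 0.1, 0.2, 0], [255, 9, 0.1, 0.8, 0], [255, 9.35, 0.1, 1.8, 0], [255, 9.35, 0.1, 3, 0], [255, 9.35, 0.1, 4.2, 0], [255, 9.35, 0.1, 4.8, 0], [255, 9.35, 0.1, 4.8, 0]])

```text
t: 13.12
tool_pos: [0.4886, 0.0473, 0.1358]
tool_rot: [[0.059, 0.998, -0.009], [0.998, -0.059, -0.001], [-0.001, -0.009, -1.0]]
ft_force: [0.2, -0.5, -1.2]
grip_width: 0.391
```

Run:
```python
from h import *
plan(.492,.0477,.1134,-3.4)
```

```text
t 13.12 pos [0.4886 0.0473 0.1358] yaw -3.36 grip 0.391 shift [0.024 0.143 0.897] turn 0.007 rows 0.5 0.0 F [ 0.2 -0.5 -1.2] tilt [-0.009 -0.001 -1.   ]
```

Request:
servo_tool(targets=[[255, 0.02, 0.07, 0.2, 0], [255, 0.02, 0.07, 0.4, 0], [255, 0.02, 0.07, 0.6, 0], [255, 0.02, 0.07, 0.6, 0], [255, 0.02, 0.07, 0.6, 0]])

```text
t: 13.53
tool_pos: [0.4941, 0.0478, 0.1249]
tool_rot: [[0.059, 0.998, 0.001], [0.998, -0.059, 0.0], [0.0, 0.001, -1.0]]
ft_force: [0.7, 0.4, -2.4]
grip_width: 0.387
```

Run:
```python
from h import *
plan(.492,.0477,.1134,-3.4)
```

```text
t 13.53 pos [0.4941 0.0478 0.1249] yaw -3.39 grip 0.387 shift [-0.008 -0.083  0.459] turn 0.001 rows 0.3 0.0 F [ 0.7  0.4 -2.4] tilt [ 0.001  0.    -1.   ]
```

Request:
servo_tool(targets=[[255, 0, -0.08, 0.15, 0], [255, 0, -0.08, 0.3, 0], [255, 0, -0.08, 0.38, 0], [255, 0, -0.08, 0.38, 0], [255, 0, -0.08, 0.38, 0], [255, 0, -0.08, 0.38, 0]])

```text
t: 14.03
tool_pos: [0.4918, 0.048, 0.1149]
tool_rot: [[0.059, 0.998, 0.0], [0.998, -0.059, 0.0], [0.0, 0.0, -1.0]]
ft_force: [-0.1, 0.0, -1.1]
grip_width: 0.385
```

Request:
servo_tool(targets=[[255, 0, 0, 0.02, 0], [255, 0, 0, 0.04, 0], [255, 0, 0, 0.04, 0]])

```text
t: 14.28
tool_pos: [0.4918, 0.048, 0.1139]
tool_rot: [[0.059, 0.998, 0.0], [0.998, -0.059, 0.0], [0.0, 0.0, -1.0]]
ft_force: [0.7, 0.1, -1.3]
grip_width: 0.389
```

Request:
servo_tool(targets=[[255, 0, 0, 0.02, 0], [255, 0, 0, 0.04, 0], [255, 0, 0, 0.04, 0]])

```text
t: 14.53
tool_pos: [0.4918, 0.048, 0.1134]
tool_rot: [[0.059, 0.998, 0.0], [0.998, -0.059, 0.0], [0.0, 0.0, -1.0]]
ft_force: [-0.4, 0.1, 4.4]
grip_width: 0.389
```

Contact, with Fz now positive. Release and rise.

Request:
servo_tool(targets=[[255, 0, 0, 0, 0], [140, 0, 0, 0, 0], [110, 0, 0, 0, 0], [80, 0, 0, 0, 0], [40, 0, 0, 0, 0], [0, 0, 0, 0, 0], [0, 0, 0, 0, 0], [0, 0, 0, -0.3, 0], [0, 0, 0, -1, 0], [0, 0, 0, -2.2, 0], [0, 0, 0, -3.7, 0], [0, 0, 0, -5, 0]])

```text
t: 15.53
tool_pos: [0.4914, 0.0479, 0.24]
tool_rot: [[0.059, 0.998, -0.0], [0.998, -0.059, -0.0], [-0.0, -0.0, -1.0]]
ft_force: [2.1, 0.3, 0.8]
grip_width: 1.003
```

Run:
```python
from h import *
plan(.5513,-.284,.22,-3.4)
```

```text
t 15.53 pos [0.4914 0.0479 0.24  ] yaw -3.38 grip 1.003 shift [-13.113   3.175   0.8  ] turn 0.003 rows 8.1 0.0 F [2.1 0.3 0.8] tilt [-0. -0. -1.]
```

Request:
servo_tool(targets=[[0, -1.5, 0.4, 0, 0], [0, -3, 0.7, 0, 0], [0, -4.5, 1.1, 0, 0], [0, -6, 1.5, 0, 0], [0, -7.5, 1.8, 0, 0], [0, -9, 2.2, 0.1, 0], [0, -10.5, 2.6, 0.3, 0], [0, -12, 2.9, 0.6, 0], [0, -13.1, 3.17, 0.8, 0], [0, -13.1, 3.17, 0.8, 0], [0, -13.1, 3.17, 0.8, 0]])

```text
t: 16.45
tool_pos: [0.5512, -0.2851, 0.2175]
tool_rot: [[0.062, 0.998, -0.001], [0.998, -0.062, 0.001], [0.001, -0.001, -1.0]]
ft_force: [0.5, 0.2, -0.2]
grip_width: 0.998
```

Run:
```python
from h import *
plan(.5513,-.284,.0875,-3.4)
p,d=get_image('top'); cv2.imwrite('pics/top6.png',p[180:320,100:310][...,::-1].repeat(3,0).repeat(3,1))
vs,us=np.nonzero(d>0); P=depthpts('top',np.c_[us,vs],d[vs,us])
for u0,u1,h in ((140,180,.096),(178,215,.082)):
  s=(us>u0)&(us<u1)&(vs>220)&(vs<270)&(abs(P[:,2]-h)<.008); uv=np.c_[us,vs][s].astype(np.float32)
  print(s.sum(),plane('top',[uv.mean(0),cv2.minEnclosingCircle(uv)[0]],h).round(4))
p,d=get_image('side'); cv2.imwrite('pics/side6.png',p[100:310,130:410][...,::-1].repeat(2,0).repeat(2,1))
```

```text
t 16.45 pos [ 0.5512 -0.2851  0.2175] yaw -3.54 grip 0.998 shift [3.900e-02 4.000e-03 5.201e+00] turn -0.023 rows 3.1 0.0 F [ 0.5  0.2 -0.2] tilt [-0.001  0.001 -1.   ]
224 [[0.4958 0.1142 0.096 ]
 [0.4956 0.1142 0.096 ]]
203 [[0.4923 0.0474 0.082 ]
 [0.4925 0.048  0.082 ]]
```

View pics/side6.png

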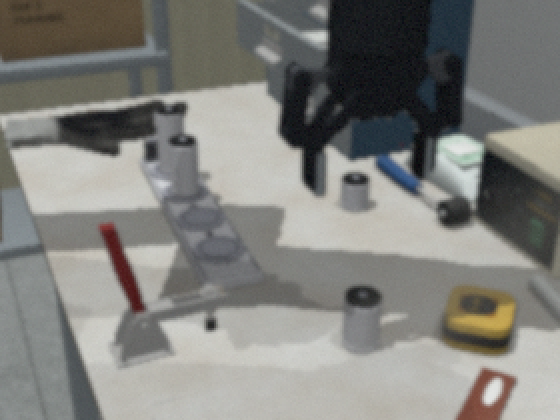

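View pics/top6.png

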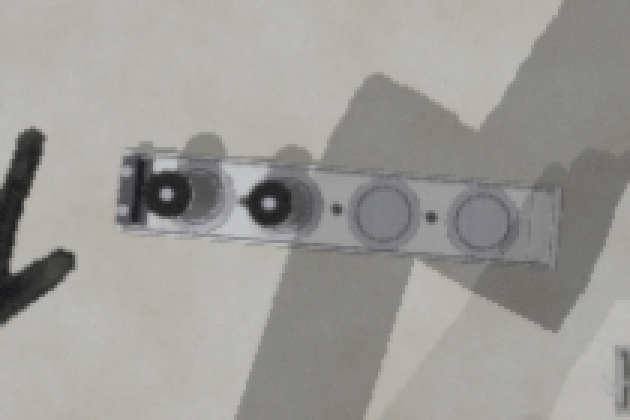

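The 66 mm pillar stands upright on the second pad. Both placed pillars read 1–2 mm toward −y, so I'll bias the next placings by about +1.5 mm. Pillar 52 is next.

Request:
servo_tool(targets=[[0, 0.04, 0, 1.2, 0], [0, 0.04, 0, 2.4, 0], [0, 0.04, 0, 3.6, 0], [0, 0.04, 0, 4.6, 0], [0, 0.04, 0, 5.1, 0], [0, 0.04, 0, 5.2, 0], [0, 0.04, 0, 5.2, 0], [0, 0.04, 0, 5.2, 0], [0, 0.04, 0, 5.2, 0]])

```text
t: 17.3
tool_pos: [0.5528, -0.2827, 0.0898]
tool_rot: [[0.058, 0.998, 0.003], [0.998, -0.058, -0.001], [-0.001, 0.003, -1.0]]
ft_force: [-0.5, -0.2, 0.8]
grip_width: 0.999
```

Request:
servo_tool(targets=[[40, 0, 0, 0, 0], [80, 0, 0, 0, 0], [110, 0, 0, 0, 0], [130, 0, 0, 0, 0], [150, 0, 0, 0, 0], [170, 0, 0, 0, 0], [190, 0, 0, 0, 0], [220, 0, 0, 0, 0], [255, 0, 0, 0, 0], [255, 0, 0, 0, 0], [255, 0, 0, 0, 0]])

```text
t: 18.22
tool_pos: [0.5517, -0.2828, 0.0882]
tool_rot: [[0.059, 0.998, 0.0], [0.998, -0.059, -0.0], [-0.0, 0.0, -1.0]]
ft_force: [-1.4, 1.2, 4.8]
grip_width: 0.388
```

Run:
```python
from h import *
plan(.4875,-.023,.24,-3.4)
```

```text
t 18.22 pos [ 0.5517 -0.2828  0.0882] yaw -3.39 grip 0.388 shift [10.22  -3.177 -6.076] turn 0.002 rows 7.4 0.0 F [-1.4  1.2  4.8] tilt [ 0. -0. -1.]
```

Request:
servo_tool(targets=[[255, 0, 0, -0.4, 0], [255, 0, 0, -1, 0], [255, 0, 0, -2, 0], [255, 0, 0, -3.2, 0], [255, 0, 0, -4.4, 0], [255, 0.4, -0.1, -5.5, 0], [255, 1.2, -0.4, -6.1, 0], [255, 2.4, -0.8, -6.1, 0], [255, 3.8, -1.2, -6.1, 0], [255, 5.3, -1.6, -6.1, 0], [255, 6.8, -2.1, -6.1, 0], [255, 8.1, -2.5, -6.1, 0]])

```text
t: 19.22
tool_pos: [0.4995, -0.0748, 0.2403]
tool_rot: [[0.059, 0.998, -0.002], [0.998, -0.059, 0.001], [0.001, -0.002, -1.0]]
ft_force: [-0.2, 0.2, -1.4]
grip_width: 0.384
```

Request:
servo_tool(targets=[[255, 1, -0.3, 0, 0], [255, 1.8, -0.6, 0.2, 0], [255, 2.15, -0.68, 0.8, 0], [255, 2.15, -0.68, 1.8, 0], [255, 2.15, -0.68, 3, 0], [255, 2.15, -0.68, 4, 0], [255, 2.15, -0.68, 4.6, 0], [255, 2.15, -0.68, 4.8, 0], [255, 2.15, -0.68, 4.8, 0], [255, 2.15, -0.68, 4.8, 0], [255, 2.15, -0.68, 4.8, 0]])

```text
t: 20.13
tool_pos: [0.4884, -0.0222, 0.1216]
tool_rot: [[0.059, 0.998, 0.002], [0.998, -0.059, -0.0], [0.0, 0.002, -1.0]]
ft_force: [0.9, -0.4, -1.8]
grip_width: 0.387
```

Run:
```python
from h import *
plan(.4875,-.0217,.1042,-3.4)
```

```text
t 20.13 pos [ 0.4884 -0.0222  0.1216] yaw -3.39 grip 0.387 shift [ 0.019 -0.04   0.697] turn 0.002 rows 0.4 0.0 F [ 0.9 -0.4 -1.8] tilt [ 0.002 -0.    -1.   ]
```

Request:
servo_tool(targets=[[255, 0.02, -0.04, 0.15, 0], [255, 0.02, -0.04, 0.35, 0], [255, 0.02, -0.04, 0.5, 0], [255, 0.02, -0.04, 0.6, 0], [255, 0.02, -0.04, 0.6, 0], [255, 0.02, -0.04, 0.6, 0], [255, 0.02, -0.04, 0.6, 0]])

```text
t: 20.72
tool_pos: [0.4865, -0.0216, 0.1054]
tool_rot: [[0.059, 0.998, 0.0], [0.998, -0.059, 0.0], [0.0, 0.0, -1.0]]
ft_force: [0.7, -0.5, -1.6]
grip_width: 0.386
```

Request:
servo_tool(targets=[[255, 0, 0, 0.02, 0], [255, 0, 0, 0.04, 0], [255, 0, 0, 0.04, 0]])

```text
t: 20.97
tool_pos: [0.4865, -0.0216, 0.1044]
tool_rot: [[0.059, 0.998, 0.0], [0.998, -0.059, -0.0], [-0.0, 0.0, -1.0]]
ft_force: [-0.5, 0.5, -1.6]
grip_width: 0.387
```

Request:
servo_tool(targets=[[255, 0, 0.03, 0, 0], [255, 0, 0.03, 0.02, 0], [255, 0, 0.03, 0.03, 0], [255, 0, 0.03, 0.03, 0]])

```text
t: 21.3
tool_pos: [0.4874, -0.0216, 0.1042]
tool_rot: [[0.059, 0.998, 0.001], [0.998, -0.059, -0.0], [0.0, 0.001, -1.0]]
ft_force: [-1.1, 0.4, 4.2]
grip_width: 0.386
```

Request:
servo_tool(targets=[[255, 0, 0, 0, 0], [140, 0, 0, 0, 0], [110, 0, 0, 0, 0], [80, 0, 0, 0, 0], [40, 0, 0, 0, 0], [0, 0, 0, 0, 0], [0, 0, 0, 0, 0], [0, 0, 0, -0.3, 0], [0, 0, 0, -1, 0], [0, 0, 0, -2.2, 0], [0, 0, 0, -3.7, 0], [0, 0, 0, -5, 0]])

```text
t: 22.3
tool_pos: [0.4868, -0.0216, 0.2308]
tool_rot: [[0.059, 0.998, -0.0], [0.998, -0.059, 0.0], [0.0, -0.0, -1.0]]
ft_force: [1.1, -0.3, -0.1]
grip_width: 0.998
```

Run:
```python
from h import *
plan(.6742,-.0395,.22,-3.4)
```

```text
t 22.3 pos [ 0.4868 -0.0216  0.2308] yaw -3.38 grip 0.998 shift [-0.272  7.525  0.431] turn 0.003 rows 4.5 0.0 F [ 1.1 -0.3 -0.1] tilt [-0.  0. -1.]
```

Request:
servo_tool(targets=[[0, 0, 1.4, 0, 0], [0, -0.1, 2.9, 0, 0], [0, -0.1, 4.4, 0, 0], [0, -0.2, 5.9, 0.1, 0], [0, -0.27, 7.2, 0.3, 0], [0, -0.27, 7.52, 0.43, 0], [0, -0.27, 7.52, 0.43, 0], [0, -0.27, 7.52, 0.43, 0]])

```text
t: 22.97
tool_pos: [0.6736, -0.0394, 0.2173]
tool_rot: [[0.059, 0.998, -0.002], [0.998, -0.059, 0.0], [0.0, -0.002, -1.0]]
ft_force: [-0.6, -0.2, 0.1]
grip_width: 0.997
```

Run:
```python
from h import *
plan(.6742,-.0395,.080,-3.4)
p,d=get_image('top'); 
vs,us=np.nonzero(d>0); P=depthpts('top',np.c_[us,vs],d[vs,us])
for u0,u1,h in ((140,180,.096),(178,211,.082),(212,248,.068)):
  s=(us>u0)&(us<u1)&(vs>220)&(vs<270)&(abs(P[:,2]-h)<.008); uv=np.c_[us,vs][s].astype(np.float32)
  print(s.sum(),plane('top',[uv.mean(0),cv2.minEnclosingCircle(uv)[0]],h).round(4))
cv2.imwrite('pics/top7.png',p[130:320,100:360][...,::-1].repeat(3,0).repeat(3,1))
```

```text
t 22.97 pos [ 0.6736 -0.0394  0.2173] yaw -3.38 grip 0.997 shift [-3.000e-03  3.900e-02  5.492e+00] turn 0.003 rows 3.3 0.0 F [-0.6 -0.2  0.1] tilt [-0.002  0.    -1.   ]
0 [[   nan    nan    nan]
 [1.0523 0.5335 0.096 ]]
0 [[   nan    nan    nan]
 [1.062  0.5446 0.082 ]]
198 [[ 0.4876 -0.0236  0.068 ]
 [ 0.4877 -0.0231  0.068 ]]<stdin>:7: RuntimeWarning: Mean of empty slice.
  ret = um.true_divide(
```

View pics/top7.png

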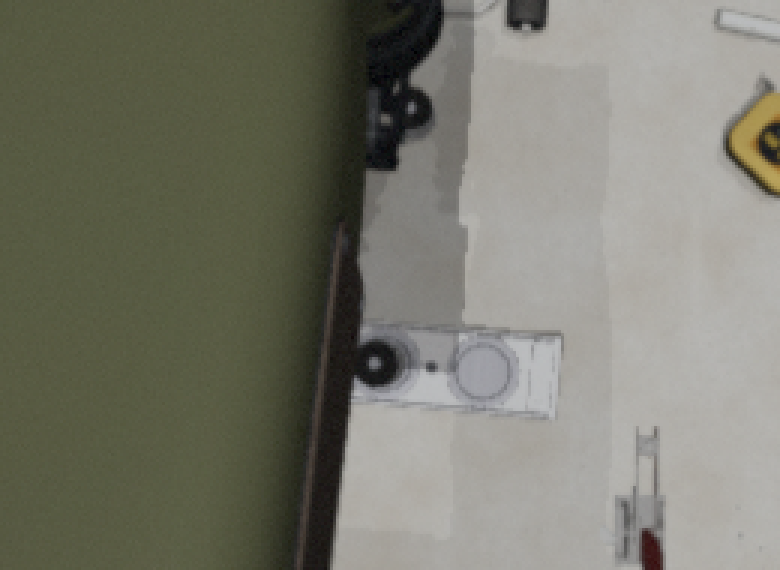

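The 52 mm pillar is within 1 mm of its pad centre. It sits at crop (377,363); the arm hides the other two. The last pillar is the 38 mm one.

Request:
servo_tool(targets=[[0, 0, 0.02, 1.2, 0], [0, 0, 0.02, 2.4, 0], [0, 0, 0.02, 3.6, 0], [0, 0, 0.02, 4.6, 0], [0, 0, 0.02, 5.3, 0], [0, 0, 0.02, 5.5, 0], [0, 0, 0.02, 5.5, 0], [0, 0, 0.02, 5.5, 0], [0, 0, 0.02, 5.5, 0]])

```text
t: 23.77
tool_pos: [0.6759, -0.0395, 0.0827]
tool_rot: [[0.059, 0.998, 0.003], [0.998, -0.059, -0.0], [0.0, 0.003, -1.0]]
ft_force: [0.5, -0.2, -0.7]
grip_width: 1.002
```

Run:
```python
from h import *
plan(.6742,-.0395,.080,-3.4)
```

```text
t 23.77 pos [ 0.6759 -0.0395  0.0827] yaw -3.38 grip 1.002 shift [-0.003 -0.066  0.109] turn 0.003 rows 0.1 0.0 F [ 0.5 -0.2 -0.7] tilt [ 0.003 -0.    -1.   ]
```

Request:
servo_tool(targets=[[40, 0, 0, 0.04, 0], [80, 0, 0, 0.04, 0], [110, 0, 0, 0.04, 0], [130, 0, 0, 0.04, 0], [150, 0, 0, 0.04, 0], [170, 0, 0, 0.04, 0], [190, 0, 0, 0.04, 0], [220, 0, 0, 0.04, 0], [255, 0, 0, 0.04, 0], [255, 0, 0, 0.04, 0], [255, 0, 0, 0.04, 0]])

```text
t: 24.68
tool_pos: [0.6752, -0.0396, 0.0797]
tool_rot: [[0.059, 0.998, 0.001], [0.998, -0.059, -0.0], [-0.0, 0.001, -1.0]]
ft_force: [0.5, 0.7, 4.2]
grip_width: 0.385
```

Run:
```python
from h import *
plan(.4832,-.095,.22,-3.4)
```

```text
t 24.68 pos [ 0.6752 -0.0396  0.0797] yaw -3.39 grip 0.385 shift [-2.668 -7.531 -5.616] turn 0.002 rows 5.9 0.0 F [0.5 0.7 4.2] tilt [ 0.001 -0.    -1.   ]
```

Request:
servo_tool(targets=[[255, 0, 0, -0.4, 0], [255, 0, 0, -1, 0], [255, 0, 0, -2, 0], [255, 0, 0, -3.2, 0], [255, 0, 0, -4.4, 0], [255, -0.1, -0.4, -5.3, 0], [255, -0.5, -1.4, -5.6, 0], [255, -1, -2.7, -5.6, 0], [255, -1.5, -4.1, -5.6, 0], [255, -2, -5.5, -5.6, 0], [255, -2.4, -6.8, -5.6, 0], [255, -2.72, -7.53, -5.6, 0]])

```text
t: 25.68
tool_pos: [0.4781, -0.0963, 0.2191]
tool_rot: [[0.06, 0.998, -0.005], [0.998, -0.06, 0.001], [0.0, -0.005, -1.0]]
ft_force: [-0.9, -0.0, -1.2]
grip_width: 0.385
```

Request:
servo_tool(targets=[[255, 0, 0, 0, 0], [255, 0, 0, 0.6, 0], [255, 0, 0, 1.6, 0], [255, 0, 0, 2.8, 0], [255, 0, 0, 3.7, 0], [255, 0, 0, 4.2, 0], [255, 0, 0, 4.4, 0], [255, 0, 0, 4.4, 0], [255, 0, 0, 4.4, 0]])

```text
t: 26.43
tool_pos: [0.4837, -0.0963, 0.1098]
tool_rot: [[0.059, 0.998, 0.001], [0.998, -0.059, -0.0], [-0.0, 0.001, -1.0]]
ft_force: [0.3, 0.5, -0.3]
grip_width: 0.391
```

Run:
```python
from h import *
plan(.4832,-.0963,.0957,-3.4)
```

```text
t 26.43 pos [ 0.4837 -0.0963  0.1098] yaw -3.37 grip 0.391 shift [-0.003 -0.02   0.564] turn 0.004 rows 0.3 0.0 F [ 0.3  0.5 -0.3] tilt [ 0.001 -0.    -1.   ]
```

Request:
servo_tool(targets=[[255, 0, -0.01, 0.15, 0], [255, 0, -0.01, 0.3, 0], [255, 0, -0.01, 0.42, 0], [255, 0, -0.01, 0.48, 0], [255, 0, -0.01, 0.48, 0], [255, 0, -0.01, 0.48, 0], [255, 0, -0.01, 0.48, 0]])

```text
t: 27.02
tool_pos: [0.4828, -0.0963, 0.0975]
tool_rot: [[0.059, 0.998, 0.0], [0.998, -0.059, -0.0], [-0.0, 0.0, -1.0]]
ft_force: [0.5, 0.2, -0.5]
grip_width: 0.387
```

Request:
servo_tool(targets=[[255, 0, 0, 0.02, 0], [255, 0, 0, 0.04, 0], [255, 0, 0, 0.04, 0]])

```text
t: 27.27
tool_pos: [0.4827, -0.0963, 0.0964]
tool_rot: [[0.059, 0.998, -0.0], [0.998, -0.059, -0.0], [-0.0, -0.0, -1.0]]
ft_force: [0.3, 0.9, -0.9]
grip_width: 0.387
```

Request:
servo_tool(targets=[[255, 0, 0, 0.02, 0], [255, 0, 0, 0.04, 0], [255, 0, 0, 0.05, 0], [255, 0, 0, 0.05, 0]])

```text
t: 27.6
tool_pos: [0.4828, -0.0963, 0.0957]
tool_rot: [[0.059, 0.998, 0.0], [0.998, -0.059, -0.0], [-0.0, 0.0, -1.0]]
ft_force: [-1.2, 0.1, 4.1]
grip_width: 0.385
```

Contact. Release, rise and back away so the cameras can see.

Request:
servo_tool(targets=[[255, 0, 0, 0, 0], [140, 0, 0, 0, 0], [110, 0, 0, 0, 0], [80, 0, 0, 0, 0], [40, 0, 0, 0, 0], [0, 0, 0, 0, 0], [0, 0, 0, 0, 0], [0, 0, 0, -0.3, 0], [0, 0, 0, -1, 0], [0, 0, 0, -2.2, 0], [0, 0, 0, -3.7, 0], [0, 0, 0, -5.2, 0]])

```text
t: 28.6
tool_pos: [0.4818, -0.0961, 0.2265]
tool_rot: [[0.059, 0.998, -0.002], [0.998, -0.059, 0.0], [0.0, -0.002, -1.0]]
ft_force: [1.8, -0.3, 0.1]
grip_width: 1.0
```

Request:
servo_tool(targets=[[0, -1.2, 0, -0.4, 0], [0, -2.7, 0, -0.4, 0], [0, -4.2, 0, -0.4, 0], [0, -5.7, 0, -0.4, 0], [0, -7.2, 0, -0.4, 0], [0, -8.7, 0, -0.4, 0], [0, -10, 0, -0.4, 0], [0, -10, 0, -0.4, 0], [0, -10, 0, -0.4, 0]])

```text
t: 29.35
tool_pos: [0.4676, -0.3475, 0.2353]
tool_rot: [[0.062, 0.998, 0.0], [0.998, -0.062, 0.0], [0.0, 0.0, -1.0]]
ft_force: [0.4, 0.1, -0.5]
grip_width: 1.002
```

Run:
```python
from h import *
plan(.4832,-.0963,.0957,-3.4)
p,d=get_image('top'); 
vs,us=np.nonzero(d>0); P=depthpts('top',np.c_[us,vs],d[vs,us])
pad=[(.4962,.1155),(.4921,.0498),(.4876,-.0229),(.4834,-.0959)]
for (u0,u1,h),q in zip(((140,180,.096),(178,211,.082),(212,247,.068),(247,280,.054)),pad):
  s=(us>u0)&(us<u1)&(vs>220)&(vs<270)&(abs(P[:,2]-h)<.008); uv=np.c_[us,vs][s].astype(np.float32)
  e=plane('top',[uv.mean(0),cv2.minEnclosingCircle(uv)[0]],h)[:,:2]
  print(s.sum(),np.median(P[s,2]).round(4),e.round(4),'off mm',((e.mean(0)-q)*1e3).round(1))
cv2.imwrite('pics/top8.png',p[210:290,120:300][...,::-1].repeat(4,0).repeat(4,1))
p,d=get_image('side'); cv2.imwrite('pics/side8.png',cv2.resize(p[130:270,180:320][...,::-1],None,fx=4.2,fy=4.2,interpolation=cv2.INTER_CUBIC))
```

```text
t 29.35 pos [ 0.4676 -0.3475  0.2353] yaw -3.56 grip 1.002 shift [ 1.0067e+01 -3.0000e-03  5.5850e+00] turn -0.027 rows 6.9 0.0 F [ 0.4  0.1 -0.5] tilt [ 0.  0. -1.]
225 0.0958 [[0.4959 0.1142]
 [0.4956 0.1143]] off mm [-0.4 -1.3]
202 0.0822 [[0.4923 0.0474]
 [0.4925 0.048 ]] off mm [ 0.3 -2.1]
208 0.068 [[ 0.4878 -0.0227]
 [ 0.488  -0.0229]] off mm [0.3 0.1]
198 0.0539 [[ 0.4832 -0.0946]
 [ 0.4835 -0.095 ]] off mm [-0.   1.1]
```

View pics/side8.png

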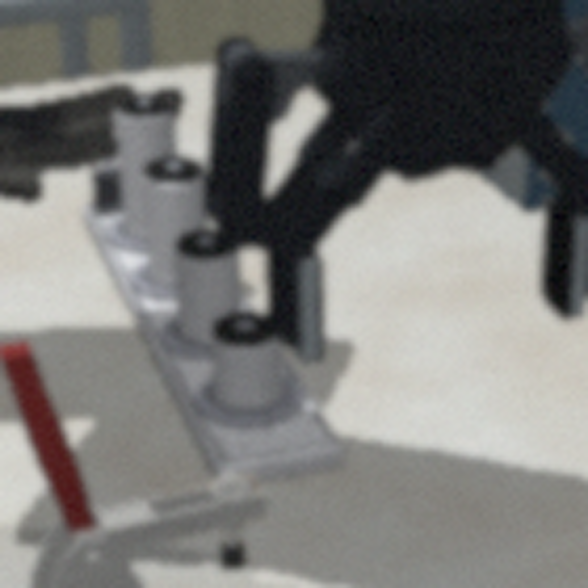

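View pics/top8.png

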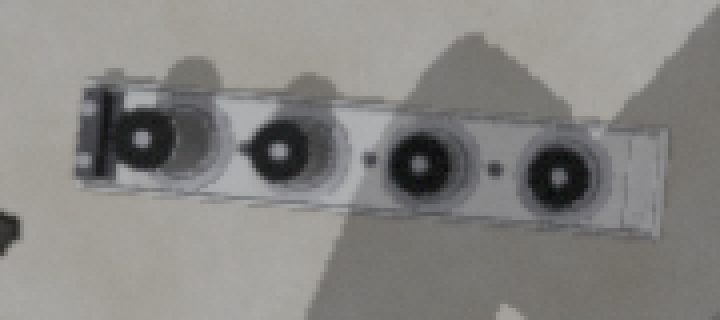

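All four pillars stand upright in the right order: 80, 66, 52 and 38 mm going away from the stop at crop-left. The measured offsets from the pad centres are at most about 2 mm, and the gripper is clear, so I'll hand in.

```bash
python3 -c "
from bench import *
print(hand_in(), state()['t'])"
```

```text
the job is handed in; nothing more can be done
the job is handed in; nothing more can be done
```

All four pillars are standing upright on the rail pads in height order: 80 mm next to the stop, then 66, 52 and 38 mm at the plate end. I gripped each pillar, carried it upright, lowered it until the wrist force showed contact, and released it. None toppled, and the job was handed in at about 29.5 s with the open gripper clear of everything.

- **Heights:** the last top view read 95.8, 82.2, 68.0 and 53.9 mm, against 96, 82, 68 and 54 mm expected for pillars standing on the pads.
- **Centring:** the last top view put the pillars about 1.4, 2.1, 0.3 and 1.1 mm from their pad centres, in the same order.
- **Uncertainty:** the side and top cameras disagreed by 1–4 mm in places, most of all at the pad by the stop. The 66 mm pillar had the largest offset, about 2 mm along the rail away from the stop. I left it there because that is close to the measurement error.

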